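# Show the next user which board to sand, and where

## Robot

A 6-joint arm with a two-finger parallel gripper is mounted at the origin on the work surface. World frame = base frame: x ahead of the robot, y to its left, z up, the work surface at z = 0. Lengths are in m, angles in rad, forces in N, time in s.
With the tool pointing down it reaches from about 0.275 to 0.75 m from the base axis. Payload 10.2 kg.
Tool frame: the origin (TCP) lies between the finger pads, 19 mm behind the fingertips; this is the grasp point; z points along the fingers, y is the line along which they close (so a half turn about z gives the same grasp; the last joint's range is limited). The gripper opens to 85 mm and grips with 20 to 120 N. Pads are 22 mm wide; open, the fingers measure 114 mm over their backs; the gripper's body (76 mm by 85 mm) begins 54 mm behind the grasp point. The pads swing forward as they close: fully open they stand 13 mm farther back than shut.
Start: joints at [1.001, 0.313, 1.498, -0, 1.331, -0.223], TCP at [0.178, 0.494, 0.25] pointing down, gripper open.
Joint ranges: [-2.94, 2.94], [-0.97, 2.17], [0.19, 2.56], [-1.23, 4.37], [0.02, 3.11], [-2.88, 2.88]. Speed limits (rad/s): [2.39, 2.39, 3.01, 3.14, 3.14, 3.14].

## Interface

Orientations are given as a unit quaternion [x, y, z, w].
In Python, from cell import arm gives the robot as it stands.
- The arm moves only by the tool play_rows, never from a script. Its argument "commands" is one flat list of numbers, 7 for each row, row after row: the opening, from 0 (shut) to 1 (fully open), then the shift along the tool's x, y, z in m, then the turn, a rotation vector about the tool's x, y, z in degrees. A call has 1 to 12 rows; each row is the pose to reach, as a shift and turn from the pose commanded when the call began, along the tool's axes at that moment; what a row does not reach only later rows make up. A row lasts 1/12 s, in which the tool goes at most 41.7 mm and 7.16 degrees, less where a joint would pass 70% of its speed; a pose out of reach is approached as far as the arm can. A call with a gripper value outside its range is refused whole. The fingers move at their own pace and stop on an object; "grip_force" is the grip in N (left out, the last holds). Time passes only in rows, so rows that repeat a pose let the fingers close. It gives the time, the measured TCP pose, the force, the opening and the grip force at its end, in the units of the state.
- arm.read_state(): the state, without advancing time (a new reading comes with each control period).
- arm.capture(name): name is "scene" or "top"; returns the picture (480x640x3 uint8, red, green, blue); there is no depth.
- arm.calibration(name): a dict with "mtx" (3x3 intrinsics, pixels), "eye" and "attitude" of the camera in the world. Camera axes: x right, y down, z forward; pixel columns grow to the right and rows downward; lengths in m; the calibration is good to about 2 mm. A picture is of the moment at which its call begins. calibration takes no time and is no camera call.
- arm.hand_in(): hands the job in; it is judged then, once.
The state is a dict: "time": time; "joint_pos": joint angles; "dq": joint speeds; "joint_efforts": joint torques, N m; "tool_pos": TCP position; "orientation": TCP orientation; "contact_force": force on the tool from outside, world axes, zero at the start; "ft_torque": the same for the moment, N m; "opening": finger opening in m; "finger_force": force on a finger pad.
Only numpy, scipy, OpenCV 4.12 (cv2) and the standard library are available. Lean on these libraries where they do the work, as an engineer would, in place of code of your own. Each camera call takes 0.05 s, during which the arm holds its last target. There are 200 camera calls.

## Task

Show the next person at the bench sander what to do: first press the mushroom-headed stop button on the control box all the way down so that it stays down, before going near the disc. Then, with the fingertips pointing down from just above (within about 4 cm) and touching nothing, point for two seconds at the middle of the one board whose ends are still square, without coming down over any of the finished, round-ended boards. Last, point in the same way for two seconds at the place on the disc table where it will be sanded - midway across the left half of the disc as you face it, 5 cm out from the disc - then lift the hand well clear of the machine; do not touch the machine or any board, and leave the start button alone.

Things in the scene. Friction and masses are not known exactly. Their poses are not given: they have to be found in the camera images.
- stop_button (a joint): Stop button: the 40 mm wide mushroom head on the control box (a grey box 75 x 140 x 55 mm on the bench). Value 0 = raised, 0.006 m = fully down; it moves straight down, needs about 6 N and stays where it is pushed (it latches).
- stop_top (a point): Centre of the top of the mushroom head, 91 mm above the bench when raised, 85 mm when down; moves with it.
- start_button (a joint): Start button on the same box: small (24 mm), almost flush in a 34 mm steel ring, 70 mm from the stop button. 0 = released, 0.004 m = pressed; springs back.
- start_top (a point): Centre of the top of the start button, 61 mm above the bench.
- board_square: Walnut coat-hook back board lying flat on the bench, 120 x 56 x 18 mm, two small dark screw-hole marks on its top. The one with square ends, a plain rectangle. Origin: centre of the underside (bench level); x along the 120 mm length, z up, so its top is at z = 18 mm.
- board_round1: Walnut coat-hook back board lying flat on the bench, 120 x 56 x 18 mm, two small dark screw-hole marks on its top. Finished: both ends are full half-rounds of 28 mm radius. Origin: centre of the underside (bench level); x along the 120 mm length, z up, so its top is at z = 18 mm.
- board_round2: As board_round1.
- board_round3: As board_round1.
- sander: Bench sander, base 300 x 360 mm; origin at bench level, z up. 150 mm upright disc facing its +y: face at y = 150, centre x = 0, z = 170, guard top z = 253 mm. Facing the disc, left is +x (down-running half, white arrow on guard). Disc table 225 (x) by 125 mm, y = 152 to 277, top z = 165 mm. Behind the disc, at y = -115, a 100 mm wide upright belt, 566 mm high.
- sand_spot (a point): The sanding place, on the top surface of the disc table (165 mm above the bench): 50 mm out from the disc face and 38 mm left of the disc's centre as one faces it. Its axes are the sander's.
- cleaning_stick: Bystander: tan crepe-rubber belt-cleaning stick lying on the bench, 200 x 38 x 38 mm. Origin: centre of the underside; x along its length.
Things that resemble listed ones, but are neither listed nor needed, are in the scene too. Several things look just like the part that bears stop_button: the one meant starts farthest to the robot's right.

How it is judged:
On the way, in this order (a step that is already met when the one before it is completed fails the run):
1. the stop button is pressed fully down (value of joint stop_button above 0.0045 m), for 0.1 s.
2. the fingertips point down at the square-ended board from just above its middle, touching nothing, for two seconds (horizontal distance between the grasp point and board_square below 0.025 m and z of the grasp point in the frame of board_square between 0.026 and 0.082 m and angle between the grasp point's own z axis and vertical above 2.2 rad and not (contact force between the fingers and anything else above 0.3 N) and value of joint stop_button above 0.0045 m), for 1.8 s.
3. the fingertips point down at the sanding place from just above, touching nothing, for two seconds (horizontal distance between the grasp point and sand_spot below 0.025 m and z of the grasp point in the frame of sand_spot between 0.008 and 0.064 m and angle between the grasp point's own z axis and vertical above 2.2 rad and not (contact force between the fingers and anything else above 0.3 N) and value of joint stop_button above 0.0045 m), for 1.8 s.
At the end, for the whole second after the job is handed in: The stop button is still down (over 4.5 of 6 mm), the start button released, the TCP over 110 mm from the sanding place, boards and stick within 10 mm of where they lay. (Pointing: TCP within 25 mm horizontally, fingertips at most 45 mm above, tool within 54 degrees of down, no contact.) (value of joint stop_button above 0.0045 m and value of joint start_button below 0.002 m and distance between the grasp point and sand_spot above 0.11 m and distance of each of board_square, board_round1, board_round2, board_round3, cleaning_stick from where it was at the start of the episode below 0.01 m); the robot touches nothing.
It fails at once if the robot touches a board, the cleaning stick or the sander (contact force between any of the fingers, the arm and board_square above 0.3 N or contact force between any of the fingers, the arm and board_round1 above 0.3 N or contact force between any of the fingers, the arm and board_round2 above 0.3 N or contact force between any of the fingers, the arm and board_round3 above 0.3 N or contact force between any of the fingers, the arm and cleaning_stick above 0.3 N or contact force between any of the fingers, the arm and sander above 0.3 N).
It fails at once if the start button is pressed (value of joint start_button above 0.002 m).
It fails at once if the tool point comes down over a finished board (TCP within 25 mm of its middle and fingertips within 45 mm of its top) ((horizontal distance between the grasp point and board_round1 below 0.025 m and z of the grasp point in the frame of board_round1 between 0.026 and 0.082 m) or (horizontal distance between the grasp point and board_round2 below 0.025 m and z of the grasp point in the frame of board_round2 between 0.026 and 0.082 m) or (horizontal distance between the grasp point and board_round3 below 0.025 m and z of the grasp point in the frame of board_round3 between 0.026 and 0.082 m)).
It fails at once if the hand goes within 100 mm of the sanding place while the stop button is not down (not (value of joint stop_button above 0.0045 m) and distance between the grasp point and sand_spot below 0.1 m).
It fails at once if a board or the cleaning stick is moved or lifted (distance of any of board_square, board_round1, board_round2, board_round3, cleaning_stick from where it was at the start of the episode above 0.015 m).
It also fails if it takes over 51 s, if anything falls off the work surface, if the arm or the gripper's body presses on something with over 40 N, if the wrist force passes 120 N, or if a joint passes its speed limit or range.

## Working session

There is one attempt and no reset: what is moved stays moved. The work goes in short steps, Python scripts to look and compute and a tool call to move; the robot and the scene stay as the last step left them, time stands still between calls to the robot, and variables do not carry over. Pictures are saved under pics/ and viewed, at most 10 in all, crops included, and the job is handed in when it is done.

Besides the shell and the picture viewer there is one more tool, called as name(argument=value, ...), one argument or row to a line, values as JSON. play_rows: Moves the arm, as the interface text tells. Its arguments: {"type":"object","properties":{"commands":{"type":"array","items":{"type":"number"}},"grip_force":{"type":"number"}},"required":["commands"]}

```bash
mkdir -p pics; python3 - <<'E'
from cell import arm
import cv2
for n in("scene","top"):
    cv2.imwrite(f"pics/{n}0.png",arm.capture(n)[:,:,::-1]); c=arm.calibration(n); print(n,c)
s=arm.read_state();print(s["time"],s["tool_pos"],s["orientation"],s["contact_force"])
E
```

```text
scene {'mtx': array([[486.2659582 ,   0.        , 310.71178663],
       [  0.        , 486.2659582 , 236.18788472],
       [  0.        ,   0.        ,   1.        ]]), 'eye': array([ 1.27121191, -0.0302345 ,  1.16093799]), 'attitude': array([ 0.68563625,  0.66168015, -0.20931485, -0.21970342])}
top {'mtx': array([[480.11166151,   0.        , 324.62080783],
       [  0.        , 480.11166151, 243.11944153],
       [  0.        ,   0.        ,   1.        ]]), 'eye': array([ 0.47255436, -0.00643033,  1.28575806]), 'attitude': array([-0.70154801,  0.71190768, -0.01629299,  0.02742968])}
0.1 [0.17832227 0.49357901 0.24952619] [ 1.72499201e-01  9.85009503e-01 -5.12378949e-04 -2.03716674e-04] [-0.5232977  -0.31096467  0.50305891]
```

View pics/scene0.png

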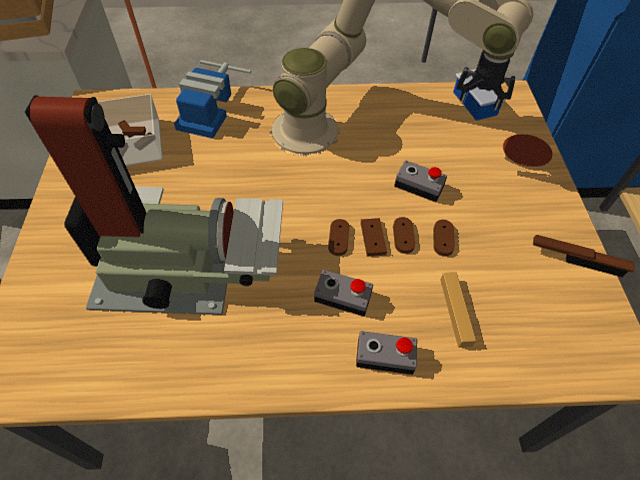

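View pics/top0.png

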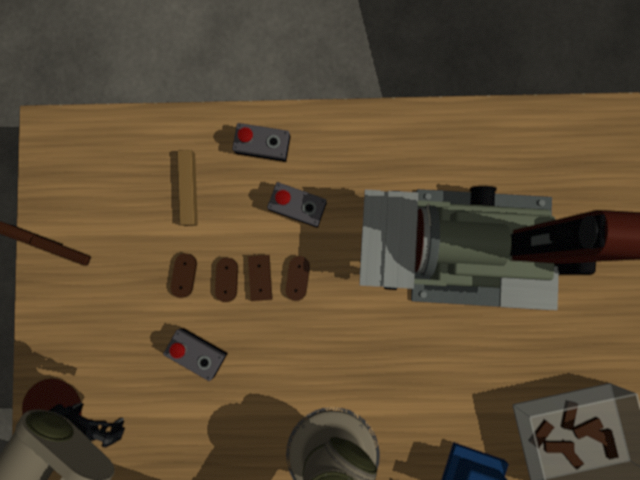

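The scene picture shows three control boxes. The one farthest to the robot's right has its red head at top-view pixel (283,198). The square board is at (259,277) in the top view, and the disc table spans about columns 362–418 and rows 190–290.

```bash
cat > h.py <<'E'
from cell import arm
import numpy as np, cv2
from scipy.spatial.transform import Rotation as R
def ray(n,px,z):
    c=arm.calibration(n); d=R.from_quat(c["attitude"]).apply(np.linalg.inv(c["mtx"])@[px[0],px[1],1.])
    return c["eye"]+d*(z-c["eye"][2])/d[2]
def proj(n,p):
    c=arm.calibration(n); q=c["mtx"]@R.from_quat(c["attitude"]).inv().apply(np.array(p)-c["eye"]); return q[:2]/q[2]
def blobs(img,lo,hi,amin=20):
    m=cv2.inRange(cv2.cvtColor(img,cv2.COLOR_RGB2HSV),lo,hi)
    k,l,s,c=cv2.connectedComponentsWithStats(m)
    return [(c[i],s[i],l==i) for i in range(1,k) if s[i][4]>amin]
E
python3 - <<'E'
from h import *
for n in("top","scene"):
    im=cv2.cvtColor(cv2.imread(f"pics/{n}0.png"),cv2.COLOR_BGR2RGB)
    for c,s,m in blobs(im,(0,200,120),(6,255,255)): print(n,"red",c.round(1),s,ray(n,c,.088).round(3))
    for c,s,m in blobs(im,(0,60,20),(12,230,130),150):
        if s[4]<3000:
            r=cv2.minAreaRect(np.argwhere(m)[:,::-1].astype(np.float32)); print(n,"board",c.round(1),s,r,ray(n,r[0],.018).round(3))
t=cv2.imread("pics/top0.png")[170:310,230:450]; s=cv2.imread("pics/scene0.png")[170:300,190:410]
cv2.imwrite("pics/c1.png",cv2.resize(t,None,fx=3.6,fy=3.6,interpolation=2)); cv2.imwrite("pics/c2.png",cv2.resize(s,None,fx=3.6,fy=3.6,interpolation=2))
E
```

```text
top board [245.1 134.6] [237 126  17  17 165] ((245.0, 134.0), (16.0, 16.0), 90.0) [0.849 0.223 0.018]
top board [282.8 196.9] [274 189  18  17 180] ((282.3000183105469, 196.59999084472656), (16.76007080078125, 15.495158195495605), 18.434947967529297) [0.677 0.124 0.018]
top board [419.3 239.3] [415 208   9  64 320] ((419.5916442871094, 239.57579040527344), (6.659121513366699, 63.11895751953125), 2.726310968399048) [ 0.557 -0.238  0.018]
top board [604.1 241.7] [ 512  211  128   53 2451] ((575.5364990234375, 236.96160888671875), (50.98406982421875, 128.08497619628906), 88.56790161132812) [ 0.557 -0.646  0.018]
top board [ 41.4 242.7] [  0 221  90  44 997] ((43.25, 243.75), (96.3499755859375, 12.851449012756348), 21.037511825561523) [0.561 0.765 0.018]
top board [183. 275.] [171 254  25  43 777] ((183.06756591796875, 275.0945739746094), (20.54987335205078, 42.5793342590332), 9.462323188781738) [0.472 0.389 0.018]
top board [259.5 277.5] [249 256  23  44 839] ((259.4390869140625, 277.35455322265625), (43.55268859863281, 20.268077850341797), 85.71085357666016) [0.463 0.186 0.018]
top bo
[... 2137 characters left out ...]
2), (36.33197784423828, 19.5463809967041), 83.6598129272461) [0.467 0.273 0.018]
scene board [338.9 236.6] [328 219  21  37 519] ((338.8019714355469, 236.82029724121094), (18.93813133239746, 35.89838790893555), 8.530765533447266) [0.467 0.085 0.018]
scene board [373.3 236.7] [361 218  26  38 611] ((373.3846130371094, 236.92306518554688), (38.43876266479492, 19.611610412597656), 78.69007110595703) [0.471 0.184 0.018]
scene board [443.6 237. ] [434 220  20  36 531] ((443.5, 237.5), (35.0, 19.0), 90.0) [0.479 0.386 0.018]
scene board [584.  252.9] [ 534  235  101   37 1016] ((583.9811401367188, 253.0660400390625), (104.94347381591797, 11.950368881225586), 15.945395469665527) [0.546 0.772 0.018]
```

View pics/c1.png

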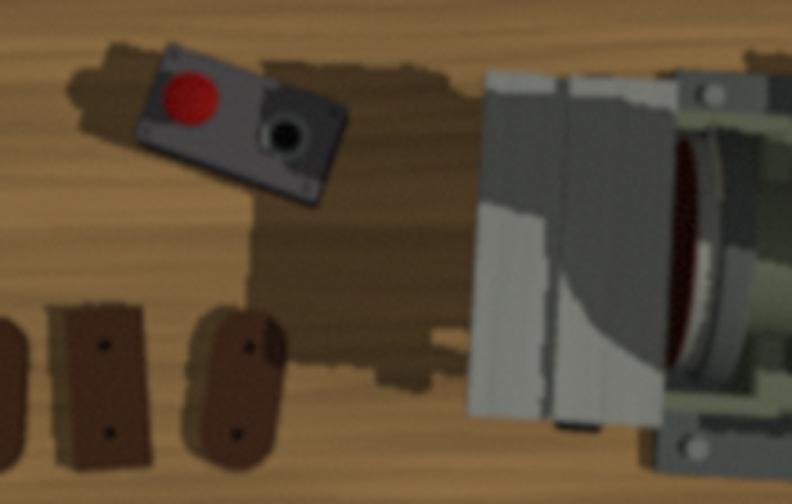

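View pics/c2.png

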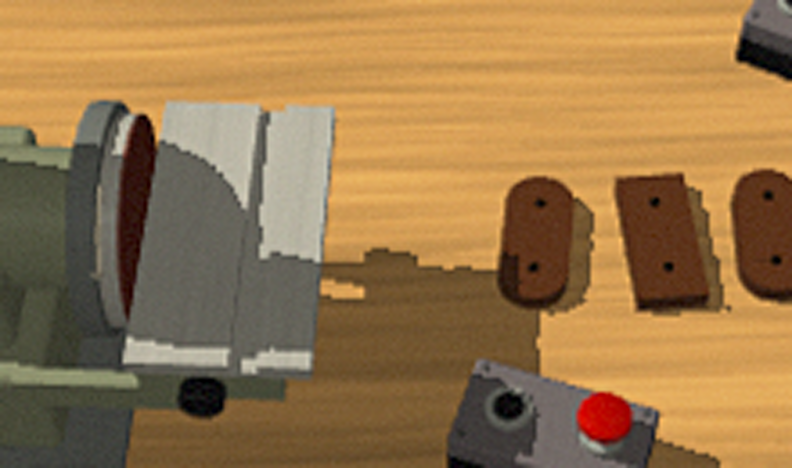

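The crops confirm the square board, with screw holes at c1 (104,345) and (110,433). The table corners in c1 are about (486,71), (678,80), (662,425) and (468,414).

```bash
python3 - <<'E'
from h import *
T=[ray("top",np.array(p)/3.6+[230,170],.165)[:2] for p in[(486,71),(678,80),(662,425),(468,414)]]
S=[ray("scene",np.array(p)/3.6+[190,170],.165)[:2] for p in[(312,374),(124,362),(165,102),(333,108)]]
for n,Q in(("top",T),("scene",S)):
    Q=np.array(Q); print(n,Q.round(3).tolist(),[np.linalg.norm(Q[i]-Q[i-1]).round(3) for i in range(4)])
    # corners far-left(+x,+y277),(+x,152),(-x,152),(-x,277)
    ux=(Q[0]-Q[3]); ux/=np.linalg.norm(ux); uy=np.array([-ux[1],ux[0]])  
    mid=(Q[0]+Q[3])/2; spot=mid-uy*(.277-.200)+ux*.038; print(" ux",ux.round(3),"spot",spot.round(3), "spot2",(Q.mean(0)-uy*.0145+ux*.038).round(3))
for n,ps,o in(("top",[(104,345),(110,433)],(230,170)),("scene",[(655,202),(669,267)],(190,170))):
    print(n,"board",np.mean([ray(n,np.array(p)/3.6+o,.018) for p in ps],0).round(3))
print("stop",ray("top",(282.8,196.9),.0905).round(3),ray("scene",(357.5,285.3),.088).round(3))
print("start",ray("top",np.array((286,135))/3.6+[230,170],.061).round(3),ray("scene",np.array((509,406))/3.6+[190,170],.061).round(3))
s=arm.read_state(); print(R.from_quat(s["orientation"]).as_matrix().round(3), s["joint_pos"])
E
```

```text
top [[0.666, -0.086], [0.658, -0.211], [0.435, -0.195], [0.443, -0.07]] [np.float64(0.224), np.float64(0.125), np.float64(0.224), np.float64(0.125)]
 ux [ 0.997 -0.071] spot [ 0.587 -0.158] spot2 [ 0.588 -0.158]
scene [[0.673, -0.086], [0.659, -0.21], [0.436, -0.195], [0.446, -0.071]] [np.float64(0.228), np.float64(0.125), np.float64(0.224), np.float64(0.124)]
 ux [ 0.998 -0.064] spot [ 0.592 -0.158] spot2 [ 0.591 -0.157]
top board [0.461 0.186 0.018]
scene board [0.464 0.186 0.018]
stop [0.665 0.115 0.091] [0.667 0.114 0.088]
start [0.641 0.05  0.061] [0.642 0.051 0.061]
[[-0.94   0.34  -0.001]
 [ 0.34   0.94  -0.001]
 [ 0.    -0.001 -1.   ]] [ 1.00065202e+00  3.13367743e-01  1.49830684e+00 -2.08320043e-05
  1.33102067e+00 -2.23406609e-01]
```

play_rows(
  commands=[0, -0.024, -0.008, 0, 0, 0, 0, 0, -0.048, -0.016, 0, 0, 0, 0, 0, -0.072, -0.024, 0, 0, 0, 0, 0, -0.096, -0.032, 0, 0, 0, 0, 0, -0.12, -0.04, 0, 0, 0, 0, 0, -0.144, -0.048, 0, 0, 0, 0, 0, -0.168, -0.056, 0, 0, 0, 0, 0, -0.192, -0.064, 0, 0, 0, 0, 0, -0.216, -0.072, 0, 0, 0, 0, 0, -0.24, -0.08, 0, 0, 0, 0, 0, -0.265, -0.088, 0, 0, 0, 0, 0, -0.29, -0.096, 0, 0, 0, 0],
)

```text
time: 1.1
tool_pos: [0.4193, 0.3039, 0.2498]
orientation: [0.173, 0.985, -0.0, -0.0]
contact_force: [-0.7, 1.3, 0.3]
opening: -0.0
finger_force: 0.0
```

play_rows(
  commands=[0, -0.024, -0.008, 0, 0, 0, 0, 0, -0.048, -0.016, 0, 0, 0, 0, 0, -0.072, -0.024, 0, 0, 0, 0, 0, -0.096, -0.032, 0, 0, 0, 0, 0, -0.12, -0.04, 0, 0, 0, 0, 0, -0.144, -0.048, 0, 0, 0, 0, 0, -0.168, -0.056, 0, 0, 0, 0, 0, -0.192, -0.064, 0, 0, 0, 0, 0, -0.216, -0.072, 0, 0, 0, 0, 0, -0.25, -0.085, 0.02, 0, 0, 0, 0, -0.28, -0.09, 0.04, 0, 0, 0, 0, -0.295, -0.095, 0.06, 0, 0, 0],
)

```text
time: 2.1
tool_pos: [0.6657, 0.113, 0.1883]
orientation: [0.173, 0.985, -0.0, 0.0]
contact_force: [-0.2, -0.0, -0.8]
opening: -0.0
finger_force: 0.0
```

```bash
python3 - <<'E'
from h import *
for n in("scene","top"): cv2.imwrite(f"pics/{n}1.png",arm.capture(n)[:,:,::-1])
s=arm.read_state();p=s["tool_pos"];M=R.from_quat(s["orientation"]).as_matrix()
print(s["time"],p,s["opening"],s["contact_force"],s["joint_pos"].round(2) if hasattr(s["joint_pos"],"round") else s["joint_pos"]);print(M.T@(np.array([.666,.1145,.135])-p))
a=cv2.imread("pics/scene1.png")[150:400,240:480];b=cv2.imread("pics/top1.png")[120:370,180:420]
cv2.imwrite("pics/c3.png",cv2.resize(np.hstack([a,b]),None,fx=1.65,fy=1.65,interpolation=2))
E
```

```text
2.2 [0.66363154 0.11317188 0.18485509] -9.375149964423821e-07 [-0.59633689  0.06171276 -0.58811352] [-0.    0.7   1.07 -0.    1.38 -1.23]
[-0.00212082  0.00220057  0.04983536]
```

View pics/c3.png

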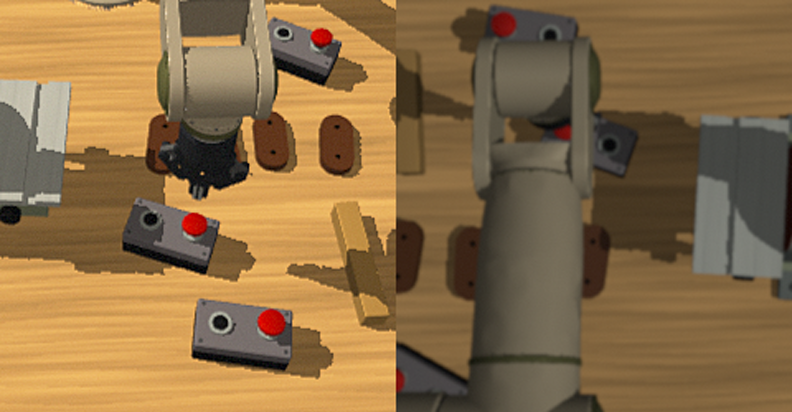

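play_rows(
  commands=[0, -0.002, 0.002, 0.02, 0, 0, 0, 0, -0.002, 0.002, 0.04, 0, 0, 0, 0, -0.002, 0.002, 0.055, 0, 0, 0, 0, -0.002, 0.002, 0.065, 0, 0, 0, 0, -0.002, 0.002, 0.07, 0, 0, 0, 0, -0.002, 0.002, 0.073, 0, 0, 0, 0, -0.002, 0.002, 0.076, 0, 0, 0, 0, -0.002, 0.002, 0.078, 0, 0, 0, 0, -0.002, 0.002, 0.079, 0, 0, 0, 0, -0.002, 0.002, 0.08, 0, 0, 0, 0, -0.002, 0.002, 0.08, 0, 0, 0],
)

```text
time: 3.12
tool_pos: [0.6663, 0.1165, 0.1102]
orientation: [0.173, 0.985, 0.0, 0.0]
contact_force: [-0.2, -0.3, 0.2]
opening: 0.0001
finger_force: 0.0
```

play_rows(
  commands=[0, 0, -0.001, 0.001, 0, 0, 0, 0, 0, -0.001, 0.002, 0, 0, 0, 0, 0, -0.001, 0.003, 0, 0, 0, 0, 0, -0.001, 0.004, 0, 0, 0, 0, 0, -0.001, 0.005, 0, 0, 0, 0, 0, -0.001, 0.006, 0, 0, 0, 0, 0, -0.001, 0.007, 0, 0, 0, 0, 0, -0.001, 0.007, 0, 0, 0],
)

```text
time: 3.78
tool_pos: [0.6663, 0.1159, 0.1039]
orientation: [0.172, 0.985, 0.0, 0.001]
contact_force: [0.0, 2.6, 4.0]
opening: 0.0001
finger_force: 2.2
```

play_rows(
  commands=[0, 0, 0, 0.001, 0, 0, 0, 0, 0, 0, 0.0015, 0, 0, 0, 0, 0, 0, 0.002, 0, 0, 0, 0, 0, 0, 0.002, 0, 0, 0],
)

```text
time: 4.12
tool_pos: [0.6664, 0.1159, 0.1037]
orientation: [0.172, 0.985, 0.0, 0.001]
contact_force: [-5.7, 2.0, 15.8]
opening: 0.0001
finger_force: 7.8
```

play_rows(
  commands=[0, 0, 0, -0.01, 0, 0, 0, 0, 0, 0, -0.03, 0, 0, 0, 0, 0, 0, -0.06, 0, 0, 0, 0, 0.01, 0, -0.09, 0, 0, 0, 0, 0.03, 0, -0.105, 0, 0, 0, 0, 0.06, -0.001, -0.105, 0, 0, 0, 0, 0.09, -0.001, -0.105, 0, 0, 0, 0, 0.12, -0.002, -0.105, 0, 0, 0, 0, 0.15, -0.002, -0.105, 0, 0, 0, 0, 0.18, -0.003, -0.105, 0, 0, 0, 0, 0.205, -0.003, -0.105, 0, 0, 0, 0, 0.215, -0.003, -0.105, 0, 0, 0],
)

```text
time: 5.12
tool_pos: [0.4603, 0.1866, 0.2064]
orientation: [0.172, 0.985, -0.0, -0.0]
contact_force: [0.1, -0.3, 0.2]
opening: 0.0002
finger_force: 0.0
```

```bash
python3 - <<'E'
from h import *
im=arm.capture("scene"); cv2.imwrite("pics/s2.png",cv2.resize(im[150:400,240:480,::-1],None,fx=2.4,fy=2.4))
for c,s,m in blobs(im,(0,200,120),(6,255,255)): print(c.round(1),s)
s=arm.read_state();p=s["tool_pos"];M=R.from_quat(s["orientation"]).as_matrix()
print(s["time"],p,s["contact_force"]);print(M.T@(np.array([.4625,.186,.06])-p))
E
```

```text
[434.5 171.7] [429 167  12  10  96]
[357.2 286.5] [350 280  15  13 146]
[404.1 345. ] [396 338  17  15 192]
5.1667 [0.460429   0.18675063 0.20651412] [-0.56480466  1.10126373  0.33185198]
[-2.23813826e-03 -7.76555490e-06  1.46513587e-01]
```

View pics/s2.png

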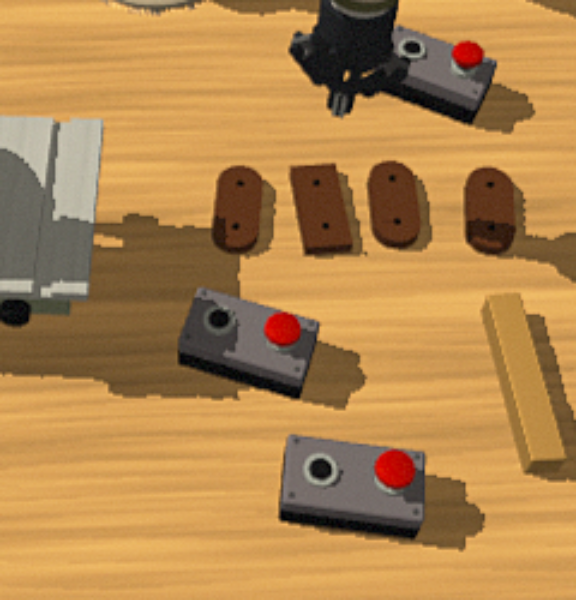

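The picture shows the chosen head sitting lower with its neck hidden. It moved 1.2 px down, which matches the full 6 mm. The hand is over the square board.

play_rows(
  commands=[0, -0.002, 0, 0.02, 0, 0, 0, 0, -0.002, 0, 0.045, 0, 0, 0, 0, -0.002, 0, 0.07, 0, 0, 0, 0, -0.002, 0, 0.095, 0, 0, 0, 0, -0.002, 0, 0.115, 0, 0, 0, 0, -0.002, 0, 0.13, 0, 0, 0, 0, -0.002, 0, 0.14, 0, 0, 0, 0, -0.002, 0, 0.146, 0, 0, 0, 0, -0.002, 0, 0.146, 0, 0, 0, 0, -0.002, 0, 0.146, 0, 0, 0, 0, -0.002, 0, 0.146, 0, 0, 0, 0, -0.002, 0, 0.146, 0, 0, 0],
)

```text
time: 6.17
tool_pos: [0.4651, 0.1852, 0.0608]
orientation: [0.172, 0.985, 0.0, 0.001]
contact_force: [1.1, 0.4, -0.3]
opening: 0.0
finger_force: 0.0
```

play_rows(
  commands=[0, 0, 0, 0, 0, 0, 0, 0, 0, 0, 0, 0, 0, 0, 0, 0, 0, 0, 0, 0, 0, 0, 0, 0, 0, 0, 0, 0, 0, 0, 0, 0, 0, 0, 0, 0, 0, 0, 0, 0, 0, 0, 0, 0, 0, 0, 0, 0, 0, 0, 0, 0, 0, 0, 0, 0, 0, 0, 0, 0, 0, 0, 0, 0, 0, 0, 0, 0, 0, 0, 0, 0, 0, 0, 0, 0, 0, 0, 0, 0, 0, 0, 0, 0],
)

```text
time: 7.17
tool_pos: [0.4646, 0.1851, 0.06]
orientation: [0.172, 0.985, 0.0, 0.0]
contact_force: [1.4, -0.0, -0.5]
opening: -0.0001
finger_force: 0.0
```

play_rows(
  commands=[0, 0, 0, 0, 0, 0, 0, 0, 0, 0, 0, 0, 0, 0, 0, 0, 0, 0, 0, 0, 0, 0, 0, 0, 0, 0, 0, 0, 0, 0, 0, 0, 0, 0, 0, 0, 0, 0, 0, 0, 0, 0, 0, 0, 0, 0, 0, 0, 0, 0, 0, 0, 0, 0, 0, 0, 0, 0, 0, 0, 0, 0, 0, 0, 0, 0, 0, 0, 0, 0, 0, 0, 0, 0, 0, 0, 0, 0, 0, 0, 0, 0, 0, 0],
)

```text
time: 8.17
tool_pos: [0.4646, 0.1851, 0.06]
orientation: [0.173, 0.985, -0.0, -0.0]
contact_force: [-0.1, 0.4, -0.8]
opening: -0.0
finger_force: 0.0
```

play_rows(
  commands=[0, 0, 0, 0, 0, 0, 0, 0, 0, 0, 0, 0, 0, 0, 0, 0, 0, 0, 0, 0, 0, 0, 0, 0, 0, 0, 0, 0, 0, 0, 0, -0.02, 0, 0, 0, 0, 0, 0, -0.05, 0, 0, 0, 0, 0, 0, -0.09, 0, 0, 0, 0, 0, 0, -0.13, 0, 0, 0, 0, 0, 0, -0.17, 0, 0, 0, 0, 0, 0, -0.21, 0, 0, 0, 0, 0, 0, -0.24, 0, 0, 0, 0, 0, 0, -0.25, 0, 0, 0],
)

```text
time: 9.17
tool_pos: [0.4654, 0.1853, 0.3149]
orientation: [0.172, 0.985, 0.001, 0.004]
contact_force: [0.5, 0.5, 0.5]
opening: -0.0001
finger_force: 0.0
```

play_rows(
  commands=[0, -0.02, -0.023, 0, 0, 0, 0, 0, -0.04, -0.046, 0, 0, 0, 0, 0, -0.06, -0.07, 0, 0, 0, 0, 0, -0.08, -0.093, 0, 0, 0, 0, 0, -0.1, -0.117, 0, 0, 0, 0, 0, -0.12, -0.14, 0, 0, 0, 0, 0, -0.14, -0.164, 0, 0, 0, 0, 0, -0.16, -0.187, 0, 0, 0, 0, 0, -0.18, -0.21, 0, 0, 0, 0, 0, -0.2, -0.235, 0, 0, 0, 0, 0, -0.22, -0.26, 0, 0, 0, 0, 0, -0.231, -0.272, 0, 0, 0, 0],
)

```text
time: 10.17
tool_pos: [0.5896, -0.1524, 0.3085]
orientation: [0.174, 0.985, -0.0, -0.001]
contact_force: [0.1, -0.1, -0.2]
opening: -0.0001
finger_force: 0.0
```

```bash
python3 - <<'E'
from h import *
im=arm.capture("scene"); cv2.imwrite("pics/s3.png",cv2.resize(im[50:350,20:420,::-1],None,fx=2,fy=2))
s=arm.read_state();p=s["tool_pos"];M=R.from_quat(s["orientation"]).as_matrix()
print(s["time"],p,s["joint_pos"]);print(M.T@(np.array([.5895,-.150,.218])-p))
E
```

```text
10.2167 [ 0.59003807 -0.15377818  0.30804978] [-4.46488966e-01  4.78961784e-01  1.10987150e+00 -9.46309869e-04
  1.55447120e+00 -1.66669679e+00]
[0.0016413  0.00343363 0.09005022]
```

View pics/s3.png

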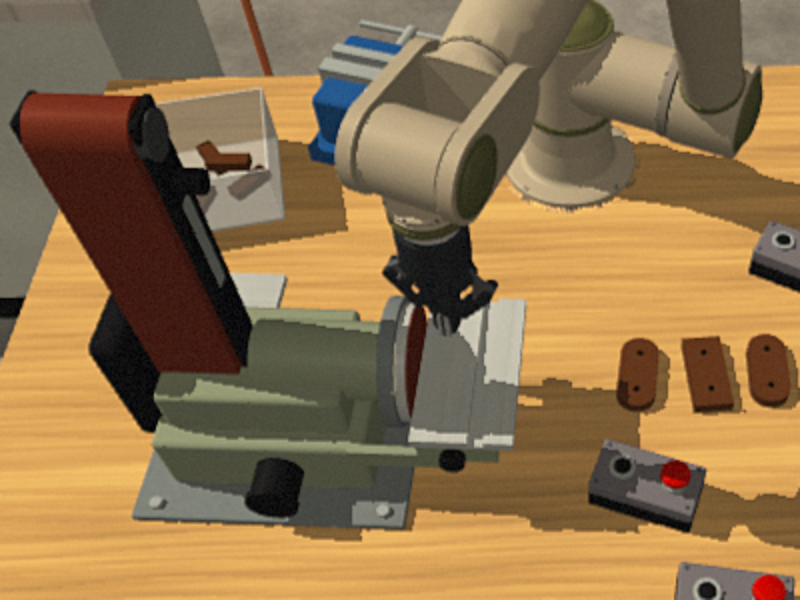

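The hand is above the table, but the knuckles spread toward the disc. I'll turn the hand so its wide axis lies parallel to the disc before lowering it.

play_rows(
  commands=[0, 0, 0, 0, 0, 0, 6.5, 0, 0, 0, 0, 0, 0, 13, 0, 0, 0, 0, 0, 0, 19.5, 0, 0, 0, 0, 0, 0, 26, 0, 0, 0, 0, 0, 0, 32.5, 0, 0, 0, 0, 0, 0, 39, 0, 0.001, 0.001, 0, 0, 0, 45.5, 0, 0.001, 0.002, 0, 0, 0, 52, 0, 0.002, 0.003, 0, 0, 0, 58, 0, 0.002, 0.003, 0, 0, 0, 64, 0, 0.002, 0.003, 0, 0, 0, 70, 0, 0.002, 0.003, 0, 0, 0, 74],
)

```text
time: 11.22
tool_pos: [0.5884, -0.1452, 0.3092]
orientation: [0.732, 0.681, -0.0, -0.001]
contact_force: [-0.1, -0.1, 0.4]
opening: -0.0002
finger_force: 0.0
```

```bash
python3 - <<'E'
from h import *
s=arm.read_state();p=s["tool_pos"];M=R.from_quat(s["orientation"]).as_matrix()
print(s["time"],p,M.round(2));print(M.T@(np.array([.5895,-.150,.218])-p))
E
```

```text
11.2167 [ 0.58835575 -0.14523789  0.30922629] [[ 0.07  1.   -0.  ]
 [ 1.   -0.07  0.  ]
 [ 0.   -0.   -1.  ]]
[-0.00471443  0.00159083  0.09122207]
```

play_rows(
  commands=[0, -0.004, 0.001, 0.01, 0, 0, 0, 0, -0.004, 0.001, 0.025, 0, 0, 0, 0, -0.004, 0.001, 0.04, 0, 0, 0, 0, -0.004, 0.001, 0.055, 0, 0, 0, 0, -0.004, 0.001, 0.067, 0, 0, 0, 0, -0.004, 0.001, 0.077, 0, 0, 0, 0, -0.004, 0.001, 0.085, 0, 0, 0, 0, -0.004, 0.001, 0.09, 0, 0, 0, 0, -0.004, 0.001, 0.09, 0, 0, 0, 0, -0.004, 0.001, 0.09, 0, 0, 0, 0, -0.004, 0.001, 0.09, 0, 0, 0, 0, -0.004, 0.001, 0.09, 0, 0, 0],
)

```text
time: 12.22
tool_pos: [0.5895, -0.1499, 0.2207]
orientation: [0.731, 0.683, 0.0, 0.001]
contact_force: [0.2, -0.6, 0.3]
opening: -0.0003
finger_force: 0.0
```

play_rows(
  commands=[0, 0, 0, 0, 0, 0, 0, 0, 0, 0, 0, 0, 0, 0, 0, 0, 0, 0, 0, 0, 0, 0, 0, 0, 0, 0, 0, 0, 0, 0, 0, 0, 0, 0, 0, 0, 0, 0, 0, 0, 0, 0, 0, 0, 0, 0, 0, 0, 0, 0, 0, 0, 0, 0, 0, 0, 0, 0, 0, 0, 0, 0, 0, 0, 0, 0, 0, 0, 0, 0, 0, 0, 0, 0, 0, 0, 0, 0, 0, 0, 0, 0, 0, 0],
)

```text
time: 13.22
tool_pos: [0.5893, -0.1498, 0.22]
orientation: [0.731, 0.683, 0.0, -0.0]
contact_force: [0.4, -0.3, 0.1]
opening: -0.0
finger_force: 0.0
```

play_rows(
  commands=[0, 0, 0, 0, 0, 0, 0, 0, 0, 0, 0, 0, 0, 0, 0, 0, 0, 0, 0, 0, 0, 0, 0, 0, 0, 0, 0, 0, 0, 0, 0, 0, 0, 0, 0, 0, 0, 0, 0, 0, 0, 0, 0, 0, 0, 0, 0, 0, 0, 0, 0, 0, 0, 0, 0, 0, 0, 0, 0, 0, 0, 0, 0, 0, 0, 0, 0, 0, 0, 0, 0, 0, 0, 0, 0, 0, 0, 0, 0, 0, 0, 0, 0, 0],
)

```text
time: 14.22
tool_pos: [0.5893, -0.1498, 0.22]
orientation: [0.731, 0.683, -0.0, -0.0]
contact_force: [0.0, 0.8, 0.6]
opening: -0.0003
finger_force: 0.0
```

play_rows(
  commands=[0, 0, 0, 0, 0, 0, 0, 0, 0, 0, 0, 0, 0, 0, 0, 0, 0, -0.02, 0, 0, 0, 0, 0, 0, -0.05, 0, 0, 0, 0, 0, 0, -0.08, 0, 0, 0, 0, 0, 0, -0.11, 0, 0, 0, 0, 0, 0, -0.14, 0, 0, 0, 0, 0, 0, -0.17, 0, 0, 0, 0, 0, 0, -0.19, 0, 0, 0, 0, 0, 0, -0.2, 0, 0, 0, 0, 0, 0, -0.2, 0, 0, 0, 0, 0, 0, -0.2, 0, 0, 0],
)

```text
time: 15.22
tool_pos: [0.5893, -0.1498, 0.4196]
orientation: [0.731, 0.683, -0.0, -0.0]
contact_force: [-0.5, -0.4, -0.4]
opening: 0.0001
finger_force: 0.0
```

play_rows(
  commands=[0, 0.02, 0, 0, 0, 0, 0, 0, 0.05, 0, 0, 0, 0, 0, 0, 0.08, 0, 0, 0, 0, 0, 0, 0.11, 0, 0, 0, 0, 0, 0, 0.14, 0, 0, 0, 0, 0, 0, 0.17, 0, 0, 0, 0, 0, 0, 0.19, 0, 0, 0, 0, 0, 0, 0.2, 0, 0, 0, 0, 0, 0, 0.2, 0, 0, 0, 0, 0, 0, 0.2, 0, 0, 0, 0, 0],
)

```text
time: 16.05
tool_pos: [0.6028, 0.0492, 0.4192]
orientation: [0.731, 0.683, -0.001, -0.0]
contact_force: [-0.5, -0.9, 0.2]
opening: 0.0005
finger_force: 0.0
```

```bash
python3 - <<'E'
from h import *
im=arm.capture("scene")
for c,s,m in blobs(im,(0,200,120),(6,255,255)): print(c.round(1),s)
s=arm.read_state(); print(s["time"],s["tool_pos"],s["contact_force"]); print(arm.hand_in())
E
```

```text
[434.6 171.8] [429 167  12  10  95]
[357.2 286.6] [350 281  15  12 149]
[404.1 345. ] [396 338  17  15 194]
16.1 [0.60278789 0.04869248 0.41937601] [-0.09126382 -0.75117621  0.33051784]
the job is handed in; nothing more can be done
None
```

I pressed the stop button down and it stayed down, pointed over two seconds at the square board and then at the sanding place, lifted the hand clear, and handed the job in at 16.1 s; the hand-in returned no verdict.

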